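Load a pressed pellet into the analyser and start it

TASK

Push the pressed powder pellet across the tray by the outside of its steel ring until it drops flat into the round cell of the tray, without lifting it and without touching its pressed face. Then push the tray fully home into the analyser by its front panel, and only then press the start key right down. Leave the other things on the bench where they are.

Things in the scene. Friction and masses are not known exactly. Their poses are not given: they have to be found in the camera images.
- analyser: low white bench-top analyser, 235 deep x 250 wide, fixed. Origin: on the worktop at the foot of the middle of its front face; its x points from the front face into the case (away from the robot), y to the left seen from the robot, z up. The flat deck at the front is 68 mm high and reaches back to x = 108 mm, behind it the case rises to 120 mm. The tray comes out of the front face, under the deck; only what is less than 6 mm above the tray's plate fits under the deck.
- sample_tray (a joint): the tray, sliding along the analyser's x: 0 = fully out, at the start between 0 and 0.012 m, grows as it is pushed in, 0.107 m = fully home against its stop, where its front panel almost touches the front face. About 4 N of friction; it stays where it is left.
- tray_front (a point): middle of the outer face of the tray's white front panel, the place to push; axes as the analyser's. 32 mm above the worktop; the panel is 214 mm wide, 10 mm thick and reaches from 15 to 52 mm above the worktop. The tray's flat metal plate behind it is 104 mm deep (from the panel back to 4 mm short of the analyser's front face when out) and 196 mm wide; its top is 40 mm above the worktop, 12 mm below the panel's top edge. Its left and right edges have no rim.
- cell (a point): centre of the floor of the round cell (recess) in the tray's plate, right of the middle; axes as the analyser's. The cell is 54.5 mm across and 9.5 mm deep with upright walls; its floor is 30.5 mm above the worktop. It lies 62 mm behind the panel's outer face and 52 mm right of the tray's middle.
- pellet: the pellet to be loaded: flat disc, 51.5 mm across and 8.6 mm thick, about 0.08 kg: a steel ring filled with pressed pale powder. Origin: centre of its underside, z up. It lies on the tray's plate, left of the cell. It slides freely when pushed at its edge and, as its centre nears that of the cell, it tips and drops in (1.5 mm of play all round); seated, its top lies 0.9 mm below the plate's top.
- pellet_face: the pressed powder face of the pellet, 35 mm across, in the middle of its top, flush with the ring; same origin and axes as the pellet. Not to be touched; the steel ring round it is 8 mm wide.
- start_key_top (a point): centre of the top of the white round start key, 24 mm across, on the deck at the right; 21 mm above the deck, 89 mm above the worktop. It is pressed straight down.
- start_key (a joint): travel of the start key, 0 = up, 0.005 m = right down; it takes about 4 N and springs back.
- powder_pot: loose sample pot with a lid, 46 mm across, 50 mm high, on the worktop beside or before the tray; origin at the centre of its underside. To be left alone.
- timer: loose flat countdown timer, 62 x 66 x 19 mm, on the worktop beside or before the tray; origin at the centre of its underside. To be left alone.
- empty_ring: loose empty steel ring, 51.5 mm across, 8.5 mm high, open in the middle, on the worktop beside or before the tray; origin at the centre of its underside. To be left alone.
- marker: loose felt marker, 132 mm long, 18 mm thick, lying on the worktop in front of the analyser's left corner; origin under its middle. To be left alone.

How it is judged:
By the outcome, as a careful person would: the job done as asked, in the order asked, and still so for the second after the job is handed in, with the robot touching nothing.
It also fails if it takes over 64 s, if anything falls off the work surface, if the arm or the gripper's body presses on something with over 40 N, if the wrist force passes 120 N, or if a joint passes its speed limit or range.

ROBOT

A 6-joint arm with a two-finger parallel gripper is mounted at the origin on a cart in front of the work surface, level with it; the furniture and walls round the work are solid. World frame = base frame: x ahead of the robot, y to its left, z up, the work surface at z = 0. Lengths are in m, angles in rad, forces in N, time in s.
With the tool pointing down it reaches from about 0.35 to 0.85 m from the base axis. Payload 8.1 kg.
Tool frame: the origin (TCP) lies at the centre of the arm's flange, where the gripper is bolted on; the fingertips stand 186 mm ahead of it and the grasp point (between the pads) lies 167 mm ahead of it; z points along the fingers, y is the line along which they close (so a half turn about z gives the same grasp; the last joint's range is limited). The gripper opens to 93 mm and grips with 3 to 60 N. Pads are 15 mm wide; open, the fingers measure 128 mm over their backs; the gripper's body (75 mm by 188 mm) begins 65 mm behind the grasp point.
Start: joints at [1.15, 0.13, 1.488, -0, 1.523, -0.085], TCP at [0.198, 0.567, 0.405] pointing down, gripper open.
Joint ranges: [-2.96, 2.96], [-0.89, 2.26], [0.02, 2.5], [-1.34, 4.48], [0, 2.73], [-2.66, 2.66]. Speed limits (rad/s): [2.39, 2.39, 2.79, 3.14, 3.14, 3.14].

INTERFACE

Orientations are given as a rotation vector (axis times angle).
In Python, from plant import robot gives the robot as it stands.
- The arm moves only by the tool apply_moves, never from a script. Its argument "series" is a list of rows, each a list of 2 entries, a list of its own where there are three numbers: the shift along the tool's x, y, z in mm, then the turn, a rotation vector about the tool's x, y, z in rad. A call has 1 to 12 rows; each row shifts and turns the commanded pose from where the row before left it, along the tool's axes as they then stand; what a row does not reach is not made up. A row lasts 1/12 s, in which the tool goes at most 41.7 mm and 7.16 degrees, less where a joint would pass 70% of its speed; a pose out of reach is approached as far as the arm can. A call is refused whole if a number of a shift passes 41.7 or a number of a turn 0.125, either way. A call with a gripper value outside its range is refused whole. "claw" is the opening, from 0 (shut) to 1 (fully open), set as the call begins (left out, the last holds). The fingers move at their own pace and stop on an object; "newtons" is the grip in N (left out, the last holds). Time passes only in rows, so rows that do not move let the fingers close. It gives the time, the measured TCP pose, the force, the opening and the grip force at its end, in the units of the state.
- robot.read_state(): the state, without advancing time (a new reading comes with each control period).
- robot.read_camera(name): name is "scene" or "top" or "wrist"; returns (picture, depth): 384x512x3 uint8, blue, green, red; 384x512 float32, m along the optical axis (not along the pixel's ray), 0 where there is no reading.
- robot.calibration(name): a dict with "fx", "fy", "cx", "cy" (pixels), "extrinsics" (4x4, takes a point from world to camera coordinates). Camera axes: x right, y down, z forward; pixel columns grow to the right and rows downward; lengths in m; the calibration is good to about 2 mm. A picture is of the moment at which its call begins: read the wrist's pose just before it. calibration takes no time and is no camera call; for the wrist camera it gives the pose at the moment of the call.
- robot.close_job(): hands the job in; it is judged then, once.
The state is a dict: "t": time; "q": joint angles; "dq": joint speeds; "joint_torque": joint torques, N m; "tool_pos": TCP position; "orientation": TCP orientation; "force": force on the tool from outside, world axes, zero at the start; "wrist_torque": the same for the moment, N m; "opening": finger opening in m; "gripper_force": force on a finger pad.
Only numpy, scipy, OpenCV 4.12 (cv2) and the standard library are available. Lean on these libraries where they do the work, as an engineer would, in place of code of your own. Each camera call takes 0.05 s, during which the arm holds its last target. There are 200 camera calls.

## Working session

There is one attempt and no reset: what is moved stays moved. The work goes in short steps, Python scripts to look and compute and a tool call to move; the robot and the scene stay as the last step left them, time stands still between calls to the robot, and variables do not carry over. Pictures are saved under pics/ and viewed, at most 10 in all, crops included, and the job is handed in when it is done.

Besides the shell and the picture viewer there is one more tool, called after "Emit:" by a JSON object that holds its "op" and its "data", one argument or row to a line. apply_moves: Moves the arm, as the interface text tells. Its arguments: {"type":"object","properties":{"series":{"type":"array"},"claw":{"type":"number"},"newtons":{"type":"number"}},"required":["series"]}

```bash
ls; mkdir -p pics; python3 - <<'E'
from plant import robot
import cv2,numpy as np
s=robot.read_state();print(s)
for n in("top","scene"):
    im,d=robot.read_camera(n);cv2.imwrite(f"pics/{n}0.png",im);np.save(f"pics/{n}0.npy",d);c=robot.calibration(n);print(n,c)
E
```

```text
pics
{'t': 0.0, 'q': array([ 1.14957246e+00,  1.31138929e-01,  1.48925390e+00, -2.08642706e-05,
        1.52304066e+00, -8.54360932e-02]), 'dq': array([ 4.35011221e-04,  8.61163153e-04, -4.37982534e-04, -2.82415507e-04,
        2.07156378e-05, -3.89461064e-04]), 'joint_torque': array([ 1.78539438e-03, -5.59855950e+01, -4.91760314e+01,  7.69760530e-02,
        3.55485664e-02, -1.41029614e-04]), 'tool_pos': array([0.19761541, 0.56627625, 0.40371438]), 'orientation': array([-5.24904172e-01, -3.09698244e+00,  2.80710085e-03]), 'force': array([-0.22940478, -0.39853339, -1.02378169]), 'wrist_torque': array([ 0.00839494, -0.00338085,  0.01373152]), 'gripper_force': 0.0, 'opening': 0.09276161846989629}
top {'fx': 403.2696384137367, 'fy': 403.2696384137367, 'cx': 252.92766347465457, 'cy': 196.4918188094709, 'extrinsics': array([[ 0.0798537 , -0.99680003,  0.00361839,  0.0885251 ],
       [-0.97219321, -0.0786831 , -0.22056594,  0.57964784],
       [ 0.22014484,  0.01409523, -0.97536535,  0.81305401],
       [ 0.        ,  0.        ,  0.        ,  1.        ]])}
scene {'fx': 375.76076700366184, 'fy': 375.76076700366184, 'cx': 257.82544397875006, 'cy': 190.2926562276439, 'extrinsics': array([[-0.89764286, -0.4405236 , -0.01327609,  0.57445581],
       [-0.32369232,  0.67942386, -0.65848804,  0.15801926],
       [ 0.29909961, -0.58678972, -0.75247408,  0.88822295],
       [ 0.        ,  0.        ,  0.        ,  1.        ]])}
```

View pics/top0.png

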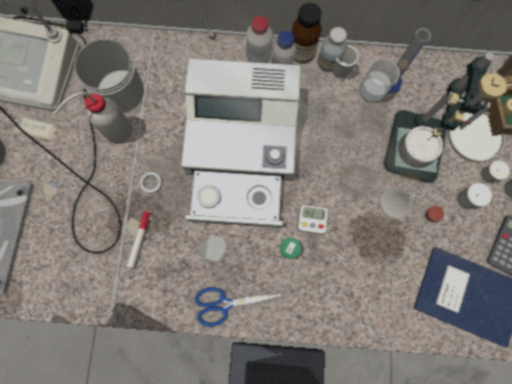

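View pics/scene0.png

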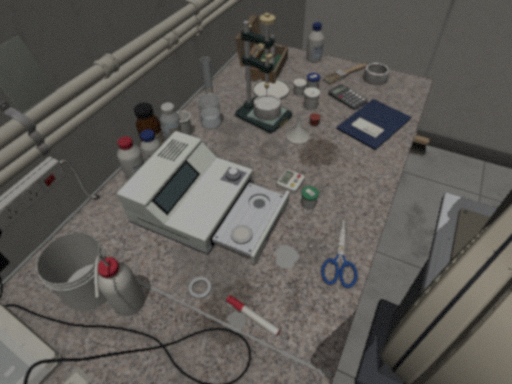

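The top view shows the analyser (cols 183–300, rows 60–172) and the tray (rows 172–222). The pellet is at about (208,196), the cell at (259,197) and the key at (275,155). The timer is at (313,219), the pot at (291,248), the ring at (150,182) and the marker at (139,240). I'll enlarge this area.

```bash
python3 - <<'E'
import cv2
im=cv2.imread("pics/top0.png")[130:260,175:335]
cv2.imwrite("pics/c.png",cv2.resize(im,None,fx=4.6,fy=4.6,interpolation=cv2.INTER_CUBIC))
E
```

```text
(no output)
```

View pics/c.png

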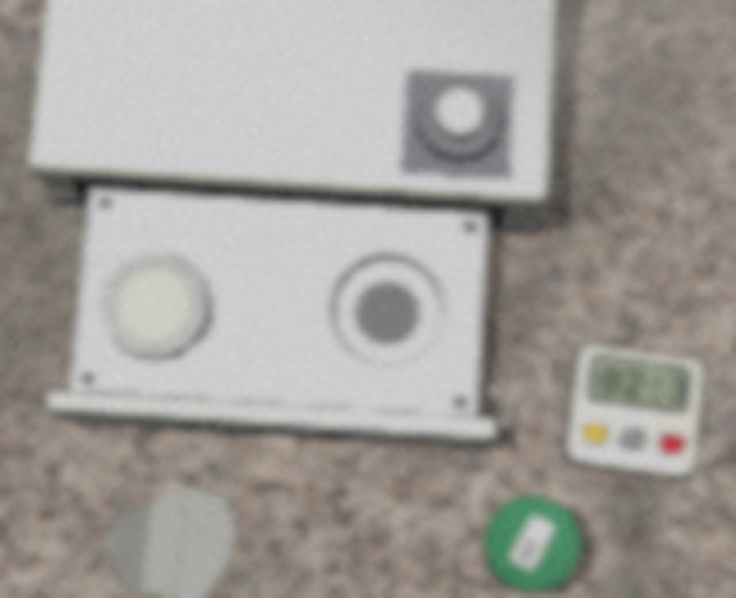

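```bash
cat > h.py <<'E'
import numpy as np
from plant import robot
def ray(n,u,v,z):
    c=robot.calibration(n);E=c["extrinsics"];R,t=E[:3,:3],E[:3,3]
    o=-R.T@t;d=R.T@np.array([(u-c["cx"])/c["fx"],(v-c["cy"])/c["fy"],1]);return o+d*(z-o[2])/d[2]
E
python3 - <<'E'
from h import *
P=dict(pellet=(157,306,.0486),cell=(387,309,.040),cellfloor=(386,312,.0305),key=(461,110,.089),panL=(48,402,.052),panR=(497,430,.052),deckL=(30,168,.068),deckR=(548,200,.068),
 screwTL=(105,203,.04),screwTR=(470,227,.04),screwBL=(88,378,.04),screwBR=(460,402,.04),plateL=(75,380,.04),plateLt=(90,195,.04),plateRt=(490,215,.04),plateR=(480,410,.04),timer=(635,410,.019),pot=(534,543,.05))
D=np.load("pics/top0.npy")
W={}
for k,(x,y,z) in P.items():
    u=(x+.5)/4.6-.5+175;v=(y+.5)/4.6-.5+130
    w=ray("top",u,v,z);W[k]=w
    c=robot.calibration("top");dd=float(D[int(round(v)),int(round(u))]);pc=np.array([(u-c["cx"])/c["fx"]*dd,(v-c["cy"])/c["fy"]*dd,dd])
    E=c["extrinsics"];print(k,w.round(4),"depth pt",(E[:3,:3].T@(pc-E[:3,3])).round(4))
print(np.linalg.norm(W['panL']-W['panR']),np.linalg.norm(W['deckL']-W['deckR']))
for a,b in(('panL','panR'),('deckL','deckR'),('screwTL','screwTR'),('screwBL','screwBR'),('pellet','cell')):
    d=W[a]-W[b];print(a,np.degrees(np.arctan2(-d[0],d[1])))
E=robot.calibration("top")["extrinsics"];print(-E[:3,:3].T@E[:3,3])
E
```

```text
pellet [0.5672 0.2327 0.0486] depth pt [0.5673 0.2328 0.048 ]
cell [0.5766 0.1221 0.04  ] depth pt [0.5789 0.1221 0.0297]
cellfloor [0.5772 0.1225 0.0305] depth pt [0.5775 0.1225 0.0294]
key [0.6641 0.0947 0.089 ] depth pt [0.6637 0.0948 0.0902]
panL [0.5158 0.2789 0.052 ] depth pt [0.5161 0.2792 0.0504]
panR [0.5196 0.0657 0.052 ] depth pt [ 0.5288  0.062  -0.0044]
deckL [0.6255 0.2979 0.068 ] depth pt [ 6.453e-01  3.119e-01 -1.000e-04]
deckR [0.6297 0.0495 0.068 ] depth pt [ 0.6505  0.0435 -0.0023]
screwTL [0.6188 0.2647 0.04  ] depth pt [0.6192 0.2649 0.0386]
screwTR [0.6211 0.0846 0.04  ] depth pt [0.6212 0.0846 0.0395]
screwBL [0.531  0.2632 0.04  ] depth pt [0.531  0.2632 0.0399]
screwBR [0.5337 0.0836 0.04  ] depth pt [0.5338 0.0835 0.0393]
plateL [0.5295 0.2694 0.04  ] depth pt [0.5293 0.2692 0.0411]
plateLt [0.6222 0.2725 0.04  ] depth pt [0.6223 0.2725 0.04  ]
plateRt [0.628  0.0752 0.04  ] depth pt [0.6284 0.0751 0.0386]
plateR [0.5306 0.0737 0.04  ] depth pt [ 0.5377  0.0714 -0.001 ]
timer [ 0.5404 -0.0035  0.019 ] depth pt [ 0.541  -0.004   0.0154]
pot [0.468  0.0449 0.05  ] depth pt [0.4683 0.0447 0.0474]
0.21321102181388527 0.2483754402373726
panL 1.0054495417039602
deckL 0.9637035700192658
screwTL 0.7389482041385028
screwBL 0.8724022689966288
pellet 4.86260510216453
[0.37747099 0.12239012 0.92055497]
```

```bash
cat >> h.py <<'E'
from scipy.spatial.transform import Rotation as Ro
def down(deg):  # tool z down, tool y at this world angle
    a=np.radians(deg);y=np.array([np.cos(a),np.sin(a),0]);z=np.array([0,0,-1.]);return Ro.from_matrix(np.c_[np.cross(y,z),y,z])
def plan(p,deg,n):
    s=robot.read_state();p0=s["tool_pos"];R0=Ro.from_rotvec(s["orientation"]);dR=(R0.inv()*down(deg)).as_rotvec()/n
    dp=(np.array(p)-p0)/n;R=R0;print("tcp",p0.round(4),"err",(np.array(p)-p0).round(4),"F",s["force"].round(1),"t",round(s["t"],2))
    out=[]
    for k in range(n):
        out.append([R.inv().apply(dp*1000).round(1).tolist(),dR.round(4).tolist()]);R=R*Ro.from_rotvec(dR)
    print(str(out).replace(" ",""))
E
python3 - <<'E'
from h import *
plan([.5638,.272,.30],5.1,15)
E
```

```text
tcp [0.1976 0.5663 0.4038] err [ 0.3662 -0.2943 -0.1038] F [-0.4 -0.5 -0.2] t 0.1
[[[-29.5,-10.5,6.9],[-0.0001,0.0001,0.0764]],[[-30.2,-8.2,6.9],[-0.0001,0.0001,0.0764]],[[-30.8,-5.9,6.9],[-0.0001,0.0001,0.0764]],[[-31.1,-3.5,6.9],[-0.0001,0.0001,0.0764]],[[-31.3,-1.1,6.9],[-0.0001,0.0001,0.0764]],[[-31.3,1.3,6.9],[-0.0001,0.0001,0.0764]],[[-31.1,3.7,6.9],[-0.0001,0.0001,0.0764]],[[-30.7,6.0,6.9],[-0.0001,0.0001,0.0764]],[[-30.2,8.4,6.9],[-0.0001,0.0001,0.0764]],[[-29.5,10.6,6.9],[-0.0001,0.0001,0.0764]],[[-28.6,12.9,6.9],[-0.0001,0.0001,0.0764]],[[-27.5,15.0,6.9],[-0.0001,0.0001,0.0764]],[[-26.3,17.1,6.9],[-0.0001,0.0001,0.0764]],[[-24.9,19.0,6.9],[-0.0001,0.0001,0.0764]],[[-23.4,20.8,6.9],[-0.0001,0.0001,0.0764]]]
```

Emit:
{"op": "apply_moves", "data": {
  "series": [
    [[-29,-10,6],[0,0,0.076]],
    [[-30,-8,6],[0,0,0.076]],
    [[-31,-6,6],[0,0,0.076]],
    [[-31,-3.5,6],[0,0,0.076]],
    [[-31,-1,6],[0,0,0.076]],
    [[-31,1,6],[0,0,0.076]],
    [[-31,3.5,6],[0,0,0.076]],
    [[-31,6,6],[0,0,0.076]],
    [[-30,8,6],[0,0,0.076]],
    [[-29.5,10.5,6],[0,0,0.076]],
    [[-28.5,13,6],[0,0,0.076]],
    [[-27.5,15,6],[0,0,0.076]]
  ],
  "claw": 0.3
}}

```text
t: 1.1
tool_pos: [0.4906, 0.3311, 0.332]
orientation: [-1.84, -2.546, 0.001]
force: [-0.3, -0.3, 0.1]
opening: 0.0282
gripper_force: 0.0
```

```bash
python3 - <<'E'
from h import *
plan([.5638,.272,.26],5.1,5);print(robot.read_state()["opening"])
E
```

```text
tcp [0.4906 0.3311 0.332 ] err [ 0.0732 -0.0591 -0.072 ] F [-0.3 -0.3  0.1] t 1.1
[[[-15.8,10.2,14.4],[-0.0001,0.0,0.046]],[[-15.3,10.9,14.4],[-0.0001,0.0,0.046]],[[-14.8,11.6,14.4],[-0.0001,0.0,0.046]],[[-14.3,12.3,14.4],[-0.0001,0.0,0.046]],[[-13.7,12.9,14.4],[-0.0001,0.0,0.046]]]
0.028171065504616823
```

Emit:
{"op": "apply_moves", "data": {
  "series": [
    [[0,0,0],[0,0,0]],
    [[-15.8,10.2,14],[0,0,0.046]],
    [[-15.3,10.9,14],[0,0,0.046]],
    [[-14.8,11.6,14],[0,0,0.046]],
    [[-14.3,12.3,14],[0,0,0.046]],
    [[-13.7,12.9,14],[0,0,0.046]],
    [[0,0,0],[0,0,0]],
    [[0,0,0],[0,0,0]]
  ]
}}

```text
t: 1.77
tool_pos: [0.5628, 0.2731, 0.2612]
orientation: [-2.115, -2.321, 0.004]
force: [-0.2, 0.4, 0.2]
opening: 0.0277
gripper_force: 0.0
```

```bash
python3 - <<'E'
from h import *
import cv2
plan([.5638,.272,.2275],5.1,3)
im,d=robot.read_camera("wrist");cv2.imwrite("pics/w1.png",im)
E
```

```text
tcp [0.5628 0.2731 0.2612] err [ 0.001  -0.0011 -0.0337] F [-0.2  0.4  0.2] t 1.77
[[[-0.4,0.3,11.2],[-0.0011,0.0002,0.0013]],[[-0.4,0.3,11.2],[-0.0011,0.0002,0.0013]],[[-0.4,0.3,11.2],[-0.0011,0.0002,0.0013]]]
```

View pics/w1.png

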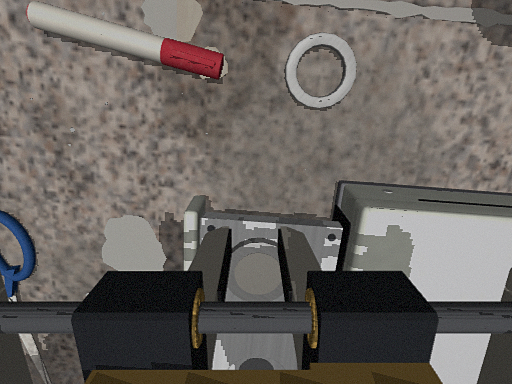

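The wrist view shows both fingertips, at about (225,232) and (290,232), just left of the pellet. The pellet at (258,270) lies centred between them. I'll go down to 1.5 mm above the plate.

Emit:
{"op": "apply_moves", "data": {
  "series": [
    [[-0.5,0.3,11],[0,0,0]],
    [[-0.5,0.3,11],[0,0,0]],
    [[-0.3,0.3,8],[0,0,0]],
    [[0,0,3],[0,0,0]],
    [[0,0,0],[0,0,0]],
    [[0,0,0],[0,0,0]]
  ]
}}

```text
t: 2.32
tool_pos: [0.5639, 0.2725, 0.2294]
orientation: [-2.115, -2.322, 0.001]
force: [0.3, 0.2, -0.2]
opening: 0.0279
gripper_force: 0.0
```

```bash
python3 - <<'E'
from h import *
plan([.572,.178,.2275],5.1,12)
E
```

```text
tcp [0.5639 0.2725 0.2294] err [ 0.0081 -0.0945 -0.0019] F [ 0.3  0.2 -0.2] t 2.32
[[[-7.9,-0.1,0.2],[-0.0001,0.0,0.0004]],[[-7.9,-0.1,0.2],[-0.0001,0.0,0.0004]],[[-7.9,-0.1,0.2],[-0.0001,0.0,0.0004]],[[-7.9,-0.1,0.2],[-0.0001,0.0,0.0004]],[[-7.9,-0.1,0.2],[-0.0001,0.0,0.0004]],[[-7.9,-0.0,0.2],[-0.0001,0.0,0.0004]],[[-7.9,-0.0,0.2],[-0.0001,0.0,0.0004]],[[-7.9,-0.0,0.2],[-0.0001,0.0,0.0004]],[[-7.9,-0.0,0.2],[-0.0001,0.0,0.0004]],[[-7.9,-0.0,0.2],[-0.0001,0.0,0.0004]],[[-7.9,-0.0,0.2],[-0.0001,0.0,0.0004]],[[-7.9,-0.0,0.2],[-0.0001,0.0,0.0004]]]
```

Emit:
{"op": "apply_moves", "data": {
  "series": [
    [[0,0,1.8],[0,0,0]],
    [[-2,0,0],[0,0,0]],
    [[-4,0,0],[0,0,0]],
    [[-4,0,0],[0,0,0]],
    [[-4,0,0],[0,0,0]],
    [[-4,0,0],[0,0,0]],
    [[-4,0,0],[0,0,0]],
    [[-4,0,0],[0,0,0]],
    [[-4,0,0],[0,0,0]],
    [[-4,0,0],[0,0,0]],
    [[-4,0,0],[0,0,0]],
    [[-2,0,0],[0,0,0]]
  ]
}}

```text
t: 3.32
tool_pos: [0.568, 0.232, 0.228]
orientation: [2.116, 2.322, -0.0]
force: [0.5, 0.9, 1.1]
opening: 0.0276
gripper_force: 0.6
```

```bash
python3 - <<'E'
from h import *
import cv2
plan([.5725,.1740,.2275],5.1,12)
im,d=robot.read_camera("top");c=cv2.resize(im[130:260,175:335],None,fx=4.6,fy=4.6,interpolation=cv2.INTER_CUBIC);cv2.imwrite("pics/t2.png",c)
E
```

```text
tcp [0.568 0.232 0.228] err [ 0.0045 -0.058  -0.0005] F [0.5 0.9 1.1] t 3.32
[[[-4.8,-0.1,0.0],[-0.0,0.0,0.0003]],[[-4.8,-0.1,0.0],[-0.0,0.0,0.0003]],[[-4.8,-0.1,0.0],[-0.0,0.0,0.0003]],[[-4.8,-0.1,0.0],[-0.0,0.0,0.0003]],[[-4.8,-0.1,0.0],[-0.0,0.0,0.0003]],[[-4.8,-0.1,0.0],[-0.0,0.0,0.0003]],[[-4.8,-0.1,0.0],[-0.0,0.0,0.0003]],[[-4.8,-0.1,0.0],[-0.0,0.0,0.0003]],[[-4.8,-0.1,0.0],[-0.0,0.0,0.0003]],[[-4.8,-0.1,0.0],[-0.0,0.0,0.0003]],[[-4.8,-0.1,0.0],[-0.0,0.0,0.0003]],[[-4.8,-0.1,0.0],[-0.0,0.0,0.0003]]]
```

View pics/t2.png

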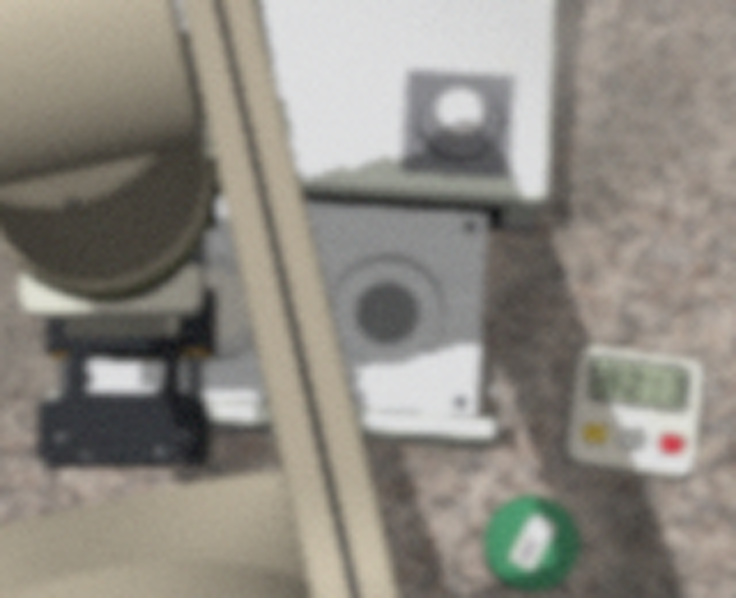

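The arm hides most of the plate. The cell at (387,309) is still empty, and the 0.9 N side force matches pushing the pellet. I'll continue.

Emit:
{"op": "apply_moves", "data": {
  "series": [
    [[-3,0,0.3],[0,0,0]],
    [[-5,-0.1,0],[0,0,0]],
    [[-5,-0.1,0],[0,0,0]],
    [[-5,-0.1,0],[0,0,0]],
    [[-5,-0.1,0],[0,0,0]],
    [[-5,-0.1,0],[0,0,0]],
    [[-5,-0.1,0],[0,0,0]],
    [[-5,-0.1,0],[0,0,0]],
    [[-5,-0.1,0],[0,0,0]],
    [[-5,-0.1,0],[0,0,0]],
    [[-4,-0.1,0],[0,0,0]],
    [[-3,0,0],[0,0,0]]
  ]
}}

```text
t: 4.37
tool_pos: [0.5721, 0.1771, 0.2276]
orientation: [2.116, 2.322, -0.0]
force: [0.9, 1.4, 2.0]
opening: 0.0281
gripper_force: 0.9
```

```bash
python3 - <<'E'
from h import *
import cv2
plan([.5744,.1512,.2275],5.1,8)
im,d=robot.read_camera("scene");cv2.imwrite("pics/s3.png",cv2.resize(im[150:280,190:330],None,fx=4,fy=4,interpolation=cv2.INTER_CUBIC))
im,d=robot.read_camera("wrist");cv2.imwrite("pics/w3.png",im)
cv2.imwrite("pics/m3.png",np.hstack([cv2.resize(cv2.imread("pics/s3.png"),(420,390)),cv2.resize(im[180:384,130:380],(370,390))]))
E
```

```text
tcp [0.5721 0.1771 0.2276] err [ 0.0023 -0.0259 -0.0001] F [0.9 1.4 2. ] t 4.37
[[[-3.3,-0.0,0.0],[-0.0,0.0,0.0005]],[[-3.3,-0.0,0.0],[-0.0,0.0,0.0005]],[[-3.3,-0.0,0.0],[-0.0,0.0,0.0005]],[[-3.3,-0.0,0.0],[-0.0,0.0,0.0005]],[[-3.3,-0.0,0.0],[-0.0,0.0,0.0005]],[[-3.3,-0.0,0.0],[-0.0,0.0,0.0005]],[[-3.3,0.0,0.0],[-0.0,0.0,0.0005]],[[-3.3,0.0,0.0],[-0.0,0.0,0.0005]]]
```

View pics/m3.png

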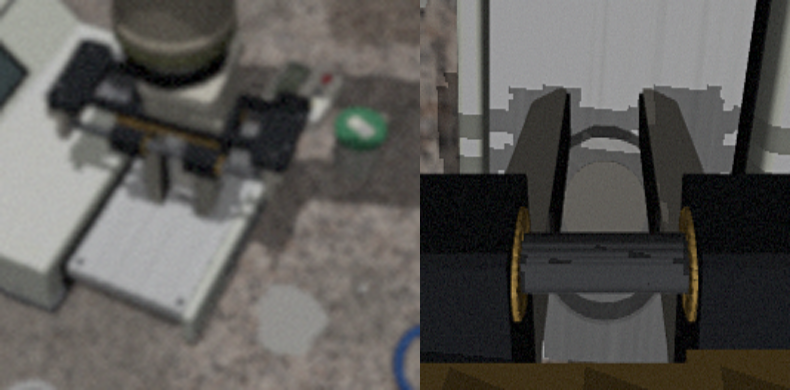

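The wrist view shows the pellet between the fingertips and centred at column ~603. Its trailing edge is at (602,128), so it is well held. I'll finish the push slowly.

Emit:
{"op": "apply_moves", "data": {
  "series": [
    [[-2.5,0,0],[0,0,0]],
    [[-2.5,0,0],[0,0,0]],
    [[-2.5,0,0],[0,0,0]],
    [[-2.5,0,0],[0,0,0]],
    [[-2,0,0],[0,0,0]],
    [[-2,0,0],[0,0,0]],
    [[-2,0,0],[0,0,0]],
    [[-2,0,0],[0,0,0]],
    [[-2,0,0],[0,0,0]],
    [[-2,0,0],[0,0,0]],
    [[-1.5,0,0],[0,0,0]],
    [[-1,0,0],[0,0,0]]
  ]
}}

```text
t: 5.47
tool_pos: [0.5743, 0.153, 0.2277]
orientation: [2.116, 2.322, -0.0]
force: [-0.7, 0.7, -0.0]
opening: 0.0278
gripper_force: 0.1
```

```bash
cat > pel.py <<'E'
from h import *
# depth points near the cell, from the wrist camera
c=robot.calibration("wrist");im,d=robot.read_camera("wrist")
E=c["extrinsics"];v,u=np.mgrid[:384,:512]
pc=np.stack([(u-c["cx"])/c["fx"]*d,(v-c["cy"])/c["fy"]*d,d],-1)
w=(pc-E[:3,3])@E[:3,:3]
C=np.array([.577,.1222])
r=np.hypot(w[...,0]-C[0],w[...,1]-C[1])
for a,b in((0,8),(8,16),(16,20),(20,25)):
    m=(d>0)&(r>=a)&(r<b)&(w[...,2]<.06)
    for nm,q in(("near y+",w[...,1]>C[1]),("y-",w[...,1]<=C[1])):
        z=w[...,2][m&q]; print(a,b,nm,len(z),np.percentile(z,[10,50,90]).round(4) if len(z) else "")
m=(d>0)&(r>36)&(r<60)&(w[...,2]>.03)&(w[...,2]<.05);print("plate",np.median(w[...,2][m]),m.sum())
import cv2;cv2.imwrite("pics/wl.png",im)
E
python3 -c "
from h import *
plan([.5744,.1512,.2275],5.1,2)
import pel"
```

```text
tcp [0.5743 0.153  0.2277] err [ 0.0001 -0.0018 -0.0002] F [-0.7  0.7 -0. ] t 5.47
[[[-0.9,-0.0,0.1],[0.0,0.0001,0.002]],[[-0.9,-0.0,0.1],[0.0,0.0001,0.002]]]
0 8 near y+ 95520 [0.0014 0.0412 0.0495]
0 8 y- 14316 [0.0012 0.0021 0.0446]
8 16 near y+ 0 
8 16 y- 0 
16 20 near y+ 0 
16 20 y- 0 
20 25 near y+ 0 
20 25 y- 0 
plate nan 0
  return _methods._mean(a, axis=axis, dtype=dtype,
  ret = ret.dtype.type(ret / rcount)
```

View pics/wl.png

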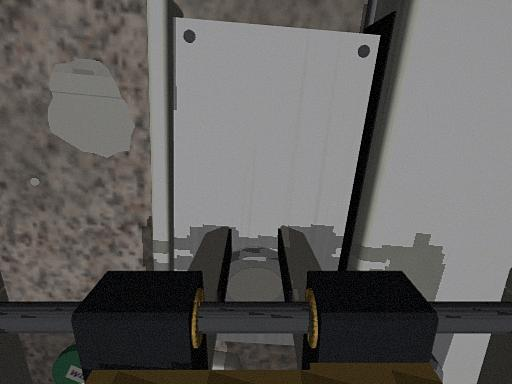

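```bash
sed -i 's/C\[1\])$/C[1])*1000/' pel.py; python3 -c "import pel"
```

```text
0 8 near y+ 179 [0.0466 0.0477 0.0488]
0 8 y- 178 [0.0451 0.046  0.0469]
8 16 near y+ 576 [0.0471 0.0489 0.0503]
8 16 y- 429 [0.0438 0.045  0.0469]
16 20 near y+ 384 [0.0475 0.0503 0.0513]
16 20 y- 133 [0.0432 0.0448 0.0461]
20 25 near y+ 413 [0.0494 0.0515 0.0524]
20 25 y- 33 [0.0424 0.0434 0.0443]
plate 0.04186644055565693 7199
```

The depths show the pellet tipped: leading side at 0.043, trailing side at 0.0515, against a plate reading of 0.042. It needs a little more push.

Emit:
{"op": "apply_moves", "data": {
  "series": [
    [[-1,0,0],[0,0,0]],
    [[-1,0,0],[0,0,0]],
    [[0,0,0],[0,0,0]]
  ]
}}

```text
t: 5.82
tool_pos: [0.5745, 0.1512, 0.2276]
orientation: [2.116, 2.322, -0.0]
force: [-0.1, -0.3, 0.0]
opening: 0.0281
gripper_force: 0.1
```

```bash
python3 -c "import pel;pel.plan([.5744,.1512,.2275],5.1,2)"
```

```text
0 8 near y+ 192 [0.0455 0.0464 0.0473]
0 8 y- 182 [0.0444 0.0452 0.046 ]
8 16 near y+ 607 [0.046  0.0475 0.0487]
8 16 y- 521 [0.0431 0.0444 0.0458]
16 20 near y+ 363 [0.0466 0.0483 0.0494]
16 20 y- 187 [0.0425 0.0438 0.0452]
20 25 near y+ 572 [0.0438 0.0487 0.0501]
20 25 y- 61 [0.0418 0.0427 0.0439]
plate 0.04187865254243543 7432
tcp [0.5745 0.1512 0.2276] err [-0.0001 -0.     -0.0001] F [ 0.4 -0.1 -1.3] t 5.87
[[[-0.0,-0.1,0.1],[-0.0,0.0,0.002]],[[-0.0,-0.1,0.1],[-0.0,0.0,0.002]]]
```

Emit:
{"op": "apply_moves", "data": {
  "series": [
    [[-1,0,0],[0,0,0]],
    [[-1,0,0],[0,0,0]],
    [[-1,0,0],[0,0,0]],
    [[0,0,0],[0,0,0]]
  ]
}}

```text
t: 6.2
tool_pos: [0.5748, 0.1481, 0.2276]
orientation: [2.116, 2.322, -0.0]
force: [-1.2, 0.0, -0.6]
opening: 0.028
gripper_force: 0.0
```

```bash
python3 -c "import pel;pel.plan([.5744,.1512,.2275],5.1,2)"
```

```text
0 8 near y+ 221 [0.0401 0.0409 0.0416]
0 8 y- 207 [0.0402 0.0411 0.0416]
8 16 near y+ 662 [0.0402 0.0409 0.0417]
8 16 y- 619 [0.0403 0.0409 0.0417]
16 20 near y+ 360 [0.0399 0.0407 0.0415]
16 20 y- 346 [0.0401 0.0408 0.0415]
20 25 near y+ 382 [0.0398 0.0406 0.0414]
20 25 y- 215 [0.0399 0.0405 0.0413]
plate 0.041897330443346995 7834
tcp [0.5748 0.1482 0.2276] err [-0.0004  0.003  -0.0001] F [0.  1.8 0.6] t 6.25
[[[1.5,-0.0,0.1],[-0.0,0.0,0.0019]],[[1.5,-0.0,0.1],[-0.0,0.0,0.0019]]]
```

The pellet is seated flat, about 1 mm below the plate. I'll back off, lift and turn for pushing the panel.

Emit:
{"op": "apply_moves", "data": {
  "series": [
    [[4,0,-2],[0,0,0]],
    [[4,0,-10],[0,0,0]],
    [[0,0,-35],[0,0,0]],
    [[0,0,-35],[0,0,0]],
    [[0,0,0],[0,0,0]]
  ],
  "claw": 0
}}

```text
t: 6.67
tool_pos: [0.5764, 0.1574, 0.3189]
orientation: [2.11, 2.317, 0.015]
force: [1.5, -1.2, 1.9]
opening: 0.0015
gripper_force: 0.0
```

```bash
python3 -c "
from h import *
plan([.470,.1725,.31],91,14)"
```

```text
tcp [0.5764 0.1574 0.3189] err [-0.1064  0.0151 -0.0089] F [ 1.5 -1.2  1.9] t 6.67
[[[1.8,-7.5,0.5],[0.0008,0.0006,-0.1068]],[[2.6,-7.2,0.6],[0.0008,0.0006,-0.1068]],[[3.3,-6.9,0.6],[0.0008,0.0006,-0.1068]],[[4.0,-6.5,0.6],[0.0008,0.0006,-0.1068]],[[4.7,-6.1,0.6],[0.0008,0.0006,-0.1068]],[[5.3,-5.5,0.6],[0.0008,0.0006,-0.1068]],[[5.9,-4.9,0.6],[0.0008,0.0006,-0.1068]],[[6.4,-4.3,0.6],[0.0008,0.0006,-0.1068]],[[6.8,-3.6,0.6],[0.0008,0.0006,-0.1068]],[[7.1,-2.8,0.6],[0.0008,0.0006,-0.1068]],[[7.4,-2.0,0.6],[0.0008,0.0006,-0.1068]],[[7.6,-1.2,0.6],[0.0008,0.0006,-0.1068]],[[7.7,-0.4,0.6],[0.0008,0.0006,-0.1068]],[[7.7,0.4,0.6],[0.0008,0.0006,-0.1068]]]
```

Emit:
{"op": "apply_moves", "data": {
  "series": [
    [[1.8,-7.5,0],[0,0,-0.107]],
    [[2.6,-7.2,0],[0,0,-0.107]],
    [[3.3,-6.9,0],[0,0,-0.107]],
    [[4,-6.5,0],[0,0,-0.107]],
    [[4.7,-6.1,0],[0,0,-0.107]],
    [[5.3,-5.5,0],[0,0,-0.107]],
    [[5.9,-4.9,0],[0,0,-0.107]],
    [[6.4,-4.3,0],[0,0,-0.107]],
    [[6.8,-3.6,0],[0,0,-0.107]],
    [[7.1,-2.8,0],[0,0,-0.107]],
    [[7.4,-2,0],[0,0,-0.107]],
    [[7.6,-1.2,0],[0,0,-0.107]]
  ]
}}

```text
t: 7.67
tool_pos: [0.4826, 0.1697, 0.3107]
orientation: [0.295, 3.126, 0.001]
force: [0.0, -0.1, 0.1]
opening: 0.0002
gripper_force: 0.0
```

Emit:
{"op": "apply_moves", "data": {
  "series": [
    [[7.7,-0.4,0],[0,0,-0.107]],
    [[7.7,0.4,0],[0,0,-0.107]],
    [[0,0,0],[0,0,0]],
    [[0,0,0],[0,0,0]]
  ]
}}

```text
t: 8.0
tool_pos: [0.4676, 0.1717, 0.3105]
orientation: [-0.027, 3.14, 0.001]
force: [0.2, -0.6, 0.1]
opening: 0.0005
gripper_force: 0.0
```

```bash
python3 - <<'E'
from h import *
import cv2
plan([.470,.1725,.206],91,5)
im,d=robot.read_camera("top")
cv2.imwrite("pics/t4.png",cv2.resize(im[130:260,175:335],None,fx=4.6,fy=4.6,interpolation=cv2.INTER_CUBIC))
E
```

```text
tcp [0.4676 0.1717 0.3105] err [ 0.0024  0.0008 -0.1045] F [ 0.2 -0.6  0.1] t 8.0
[[[-0.4,0.1,20.9],[0.0001,0.0003,0.0]],[[-0.5,0.1,20.9],[0.0001,0.0003,0.0]],[[-0.5,0.2,20.9],[0.0001,0.0003,0.0]],[[-0.5,0.2,20.9],[0.0001,0.0003,0.0]],[[-0.5,0.2,20.9],[0.0001,0.0003,0.0]]]
```

View pics/t4.png

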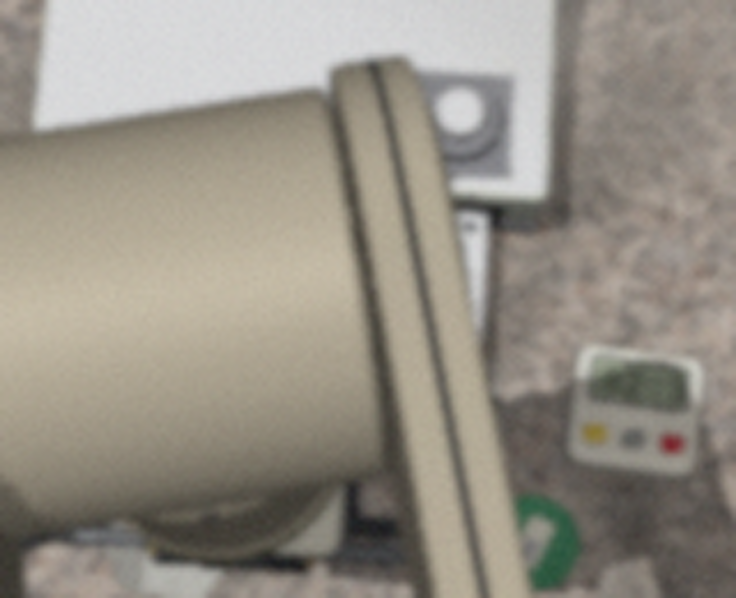

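The arm hides the cell. The tray's right corner is unchanged at (488,215), and the timer and pot are where they were. I'll descend in front of the panel, then push.

Emit:
{"op": "apply_moves", "data": {
  "series": [
    [[0,0,21],[0,0,0]],
    [[0,0,21],[0,0,0]],
    [[0,0,21],[0,0,0]],
    [[0,0,21],[0,0,0]],
    [[0,0,16],[0,0,0]],
    [[0,0,4.5],[0,0,0]],
    [[0,0,0],[0,0,0]],
    [[0,0,0],[0,0,0]]
  ]
}}

```text
t: 8.72
tool_pos: [0.4681, 0.1714, 0.2058]
orientation: [-0.03, 3.141, 0.0]
force: [-0.1, -0.3, 0.3]
opening: 0.0006
gripper_force: 0.0
```

```bash
python3 -c "
from h import *
plan([.508,.1725,.206],91,6)"
```

```text
tcp [0.4681 0.1714 0.2058] err [0.0399 0.0011 0.0002] F [-0.1 -0.3  0.3] t 8.72
[[[-6.6,0.1,-0.0],[0.0,0.0001,0.0002]],[[-6.6,0.1,-0.0],[0.0,0.0001,0.0002]],[[-6.6,0.1,-0.0],[0.0,0.0001,0.0002]],[[-6.6,0.1,-0.0],[0.0,0.0001,0.0002]],[[-6.6,0.1,-0.0],[0.0,0.0001,0.0002]],[[-6.6,0.1,-0.0],[0.0,0.0001,0.0002]]]
```

Emit:
{"op": "apply_moves", "data": {
  "series": [
    [[-7,0,0],[0,0,0]],
    [[-7,0,0],[0,0,0]],
    [[-7,0,0],[0,0,0]],
    [[-7,0,0],[0,0,0]],
    [[-5,0,0],[0,0,0]],
    [[-3,0,0],[0,0,0]],
    [[-3,0,0],[0,0,0]],
    [[-3,0,0],[0,0,0]],
    [[-3,0,0],[0,0,0]],
    [[-4,0,0],[0,0,0]],
    [[-4,0,0],[0,0,0]],
    [[-4,0,0],[0,0,0]]
  ]
}}

```text
t: 9.72
tool_pos: [0.5247, 0.1724, 0.2048]
orientation: [0.032, -3.141, 0.0]
force: [-4.2, -0.3, 1.8]
opening: 0.0008
gripper_force: 2.1
```

Emit:
{"op": "apply_moves", "data": {
  "series": [
    [[-5,0,0],[0,0,0]],
    [[-5,0,0],[0,0,0]],
    [[-5,0,0],[0,0,0]],
    [[-5,0,0],[0,0,0]],
    [[-5,0,0],[0,0,0]],
    [[-5,0,0],[0,0,0]],
    [[-5,0,0],[0,0,0]],
    [[-5,0,0],[0,0,0]],
    [[-5,0,0],[0,0,0]],
    [[-5,0,0],[0,0,0]],
    [[-4,0,0],[0,0,0]],
    [[-3,0,0],[0,0,0]]
  ]
}}

```text
t: 10.72
tool_pos: [0.582, 0.1733, 0.2049]
orientation: [0.031, -3.141, 0.001]
force: [-4.6, -3.2, 0.4]
opening: 0.0005
gripper_force: 2.1
```

Emit:
{"op": "apply_moves", "data": {
  "series": [
    [[-3,0,0],[0,0,0]],
    [[-3,0,0],[0,0,0]],
    [[-3,0,0],[0,0,0]],
    [[-3,0,0],[0,0,0]],
    [[-3,0,0],[0,0,0]],
    [[-3,0,0],[0,0,0]],
    [[-2,0,0],[0,0,0]],
    [[0,0,0],[0,0,0]]
  ]
}}

```text
t: 11.38
tool_pos: [0.6021, 0.1739, 0.205]
orientation: [-0.031, 3.141, -0.0]
force: [-2.5, -1.1, -1.4]
opening: 0.0006
gripper_force: 1.0
```

Emit:
{"op": "apply_moves", "data": {
  "series": [
    [[-1,0,0],[0,0,0]],
    [[-1,0,0],[0,0,0]],
    [[-1,0,0],[0,0,0]],
    [[-1,0,0],[0,0,0]],
    [[0,0,0],[0,0,0]]
  ]
}}

```text
t: 11.8
tool_pos: [0.6057, 0.1741, 0.2051]
orientation: [-0.032, 3.141, -0.0]
force: [-2.8, -1.6, -1.9]
opening: 0.0005
gripper_force: 1.6
```

Emit:
{"op": "apply_moves", "data": {
  "series": [
    [[-1,0,0],[0,0,0]],
    [[-1,0,0],[0,0,0]],
    [[0,0,0],[0,0,0]]
  ]
}}

```text
t: 12.05
tool_pos: [0.6077, 0.1741, 0.2051]
orientation: [-0.032, 3.141, -0.0]
force: [-3.8, -2.9, -1.0]
opening: 0.0008
gripper_force: 1.6
```

Emit:
{"op": "apply_moves", "data": {
  "series": [
    [[-1,0,0],[0,0,0]],
    [[-1,0,0],[0,0,0]],
    [[0,0,0],[0,0,0]]
  ]
}}

```text
t: 12.3
tool_pos: [0.609, 0.1742, 0.2051]
orientation: [0.032, -3.139, 0.0]
force: [-9.8, -2.9, 3.4]
opening: 0.0006
gripper_force: 4.7
```

Emit:
{"op": "apply_moves", "data": {
  "series": [
    [[-1,0,0],[0,0,0]],
    [[-0.5,0,0],[0,0,0]],
    [[0,0,0],[0,0,0]],
    [[0,0,0],[0,0,0]]
  ]
}}

```text
t: 12.63
tool_pos: [0.6095, 0.1742, 0.205]
orientation: [0.032, -3.136, 0.001]
force: [-18.1, -4.1, 10.6]
opening: 0.0006
gripper_force: 8.8
```

The tray is home: 18 N against the stop at the expected x. I'll back off and rise, then re-measure the key from the stored depth.

Emit:
{"op": "apply_moves", "data": {
  "series": [
    [[5,0,0],[0,0,0]],
    [[15,0,-5],[0,0,0]],
    [[15,0,-20],[0,0,0]],
    [[0,0,-40],[0,0,0]],
    [[0,0,-35],[0,0,0]],
    [[0,0,0],[0,0,0]],
    [[0,0,0],[0,0,0]]
  ]
}}

```text
t: 13.22
tool_pos: [0.5779, 0.1742, 0.3099]
orientation: [-0.032, 3.132, 0.004]
force: [0.4, -0.3, -0.9]
opening: 0.0005
gripper_force: 0.0
```

```bash
python3 - <<'E'
from h import *
D=np.load("pics/top0.npy");c=robot.calibration("top");E=c["extrinsics"]
v,u=np.mgrid[143:172,258:292];d=D[143:172,258:292]
pc=np.stack([(u-c["cx"])/c["fx"]*d,(v-c["cy"])/c["fy"]*d,d],-1);w=(pc-E[:3,3])@E[:3,:3]
print((w[...,2]*1000).round().astype(int))
t=w[w[...,2]>.086];print(len(t),t.mean(0),t.min(0),t.max(0))
plan([.664,.0947,.29],91,6)
E
```

```text
[[ 69  68  69  67  67  69  66  67  67  67  66  69  69  67  66  69  67  68
   68  67  67  66  66  68  69  71  68  67  68  69  67  68  66  68]
 [921  69  67  66  68  67  69  68  68  68  65  69  70  68  67  63  64  65
   67  69  68  67  69  70  68  70  68  66  69  65  68  65  68  67]
 [ 68  67  67  64  66  69  68  69  69  70  68  67  66  66  67  66  65  66
   68  67  69  67  66  66  67  65  63  67  70  66  70  69  65  66]
 [ 66  70  66  68  68  68  65  67  69  67  67  65  67  71  68  71  66  68
   68  64  68  70  68  68  68  67  66  68  67  66  66  69  70  67]
 [ 67  68  69  70  68  69  68  68  67  67  69  66  69  79  79  80  79  80
   78  69  68  67  69  66  69  67  66  68  64  68  66  68  68  69]
 [ 68  67  67  68  70  70  66  67  68  68  69  78  79  78  79  79  79  83
   76  81  78  67  68  68  71  70  70  68  66  69  66  67  69  66]
 [ 67  65  66  67  67  66  69  68  66  67  77  81  77  79  78  87  90  86
   78  80  79  81  79  69  69  67  70  69  68  68  65  71  67  66]
 [ 68  66  68  66  68  67  69  68  63  77  80  79  80  89  87  87  88  89
   88  87  78  82  79  67  68  66  68  
[... 2741 characters left out ...]
 67  70  69  67  64  69  69  68  67  71
   68  67  65  66  68  69  68  67  69  67  67  66  71  65  68  66]
 [ 63  65  67  65  65  68  64  66  66  67  64  69  66  64  67  67  69  67
   67  66  68  66  65  68  68  66  67  67  71  65  71  68  68  71]]
89 [0.64440089 0.09801593 0.14446968] [0.37747099 0.08526458 0.08611756] [0.67487619 0.12239012 0.92055497]
tcp [0.5779 0.1742 0.3099] err [ 0.0861 -0.0795 -0.0199] F [ 0.4 -0.3 -0.9] t 13.22
[[[-14.0,-13.6,3.4],[0.0004,0.0016,0.0005]],[[-14.0,-13.5,3.4],[0.0004,0.0016,0.0005]],[[-14.1,-13.5,3.4],[0.0004,0.0016,0.0005]],[[-14.1,-13.5,3.4],[0.0004,0.0016,0.0005]],[[-14.1,-13.5,3.3],[0.0004,0.0016,0.0005]],[[-14.1,-13.5,3.3],[0.0004,0.0016,0.0005]]]
```

Emit:
{"op": "apply_moves", "data": {
  "series": [
    [[-14,-13.5,3.4],[0,0.002,0]],
    [[-14,-13.5,3.4],[0,0.002,0]],
    [[-14,-13.5,3.4],[0,0.002,0]],
    [[-14,-13.5,3.4],[0,0.002,0]],
    [[-14,-13.5,3.4],[0,0.002,0]],
    [[-14,-13.5,3.4],[0,0,0]],
    [[0,0,0],[0,0,0]],
    [[0,0,0],[0,0,0]]
  ]
}}

```text
t: 13.88
tool_pos: [0.6618, 0.0936, 0.2826]
orientation: [0.03, -3.13, -0.0]
force: [-0.1, 0.6, -0.0]
opening: 0.0004
gripper_force: 0.0
```

```bash
python3 - <<'E'
from h import *
import cv2
plan([.664,.0947,.280],91,1)
out=[]
for n in("top","scene","wrist"):
    c=robot.calibration(n);im,D=robot.read_camera(n);E=c["extrinsics"]
    v,u=np.mgrid[:384,:512];pc=np.stack([(u-c["cx"])/c["fx"]*D,(v-c["cy"])/c["fy"]*D,D],-1);w=(pc-E[:3,3])@E[:3,:3]
    m=(D>0)&(w[...,0]>.58)&(w[...,0]<.64)&(w[...,1]>.08)&(w[...,1]<.27)&(w[...,2]>.048)&(w[...,2]<.057)
    q=w[m];print(n,m.sum(),np.percentile(q[:,0],[2,50,98]).round(4) if len(q) else "",np.percentile(q[:,1],[2,98]) if len(q) else "")
    out.append(im)
a=cv2.resize(out[0][130:260,175:335],(400,325));b=cv2.resize(out[1][150:275,110:270],(400,325))
cv2.imwrite("pics/m5.png",np.hstack([a,b]))
E
```

```text
tcp [0.6618 0.0936 0.2826] err [ 0.0022  0.0011 -0.0026] F [-0.1  0.6 -0. ] t 13.88
[[[-2.3,1.0,2.6],[0.0003,-0.0115,0.0014]]]
top 221 [0.6159 0.6221 0.6279] [0.18544276 0.2686276 ]
scene 367 [0.6171 0.6241 0.6304] [0.08383764 0.2671821 ]
wrist 4668 [0.6172 0.6233 0.6299] [0.08385438 0.26627188]
```

View pics/m5.png

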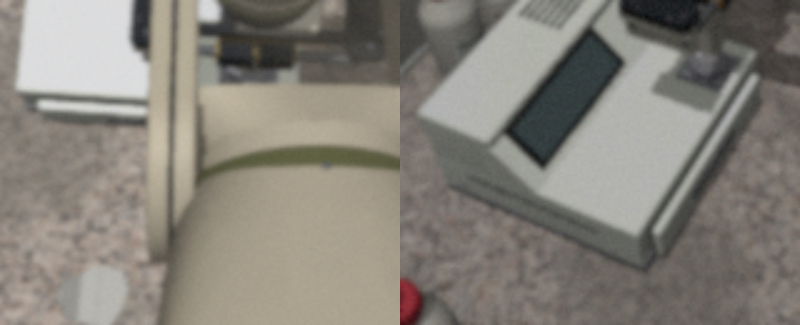

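The tray is closed flush: the panel's outer face measures x ≈ 0.617, against an expected 0.616, and the scene view shows the panel parallel and tight to the front face. The fingertips hover over the key, so I'll correct the pose and press.

Emit:
{"op": "apply_moves", "data": {
  "series": [
    [[-2.3,1,2],[0,-0.0115,0]],
    [[0,0,2],[0,0,0]],
    [[0,0,2],[0,0,0]],
    [[0,0,1],[0,0,0]],
    [[0,0,1],[0,0,0]],
    [[0,0,0],[0,0,0]]
  ]
}}

```text
t: 14.53
tool_pos: [0.6637, 0.0953, 0.2759]
orientation: [-0.032, 3.14, 0.0]
force: [-0.6, -0.5, -0.6]
opening: 0.0008
gripper_force: 0.0
```

Emit:
{"op": "apply_moves", "data": {
  "series": [
    [[0,0,1],[0,0,0]],
    [[0,0,1],[0,0,0]],
    [[0,0,1],[0,0,0]],
    [[0,0,0],[0,0,0]]
  ]
}}

```text
t: 14.87
tool_pos: [0.6639, 0.0952, 0.2733]
orientation: [-0.032, 3.14, 0.0]
force: [-1.4, 0.4, 2.6]
opening: 0.0006
gripper_force: 1.1
```

Emit:
{"op": "apply_moves", "data": {
  "series": [
    [[0,0,1],[0,0,0]],
    [[0,0,1],[0,0,0]],
    [[0,0,1],[0,0,0]],
    [[0,0,1],[0,0,0]],
    [[0,0,0],[0,0,0]]
  ]
}}

```text
t: 15.28
tool_pos: [0.664, 0.0953, 0.2703]
orientation: [-0.032, 3.139, 0.0]
force: [-4.1, 0.8, 7.9]
opening: 0.0002
gripper_force: 4.2
```

Emit:
{"op": "apply_moves", "data": {
  "series": [
    [[0,0,1],[0,0,0]],
    [[0,0,0.7],[0,0,0]],
    [[0,0,0],[0,0,0]]
  ]
}}

```text
t: 15.53
tool_pos: [0.664, 0.0953, 0.2702]
orientation: [-0.032, 3.139, -0.0]
force: [-9.1, -0.2, 17.8]
opening: 0.0008
gripper_force: 8.8
```

The key is bottomed: 18 N with no further travel. I'll lift off.

Emit:
{"op": "apply_moves", "data": {
  "series": [
    [[0,0,-5],[0,0,0]],
    [[0,0,-15],[0,0,0]],
    [[0,0,-30],[0,0,0]],
    [[0,0,-40],[0,0,0]],
    [[20,0,-20],[0,0,0]],
    [[40,0,0],[0,0,0]],
    [[40,0,0],[0,0,0]],
    [[30,0,0],[0,0,0]],
    [[0,0,0],[0,0,0]],
    [[0,0,0],[0,0,0]]
  ]
}}

```text
t: 16.37
tool_pos: [0.5325, 0.0927, 0.3779]
orientation: [-0.032, 3.139, -0.0]
force: [-0.9, -0.0, 0.1]
opening: 0.0003
gripper_force: 0.0
```

```bash
python3 - <<'E'
from h import *
import cv2
im,d=robot.read_camera("scene");cv2.imwrite("pics/end.png",im)
s=robot.read_state();print(s["t"],s["force"])
E
```

```text
16.4167 [ 0.92140753 -0.34310058  0.78895904]
```

View pics/end.png

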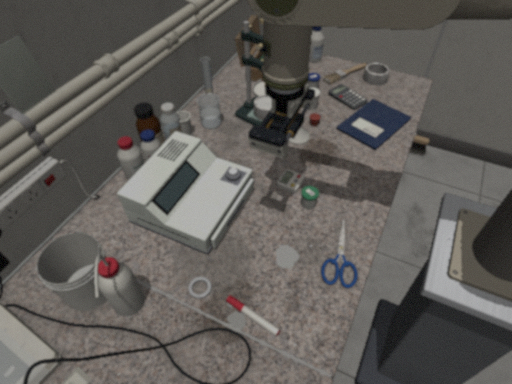

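The final view shows the tray shut at (228,225) and the key up again at (233,172). The timer (289,178), pot (310,193), ring (200,287) and marker (252,315) are where they started, and the arm is clear.

```bash
python3 -c "
from plant import robot
print(robot.close_job())"
```

```text
the job is handed in; nothing more can be done
None
```

I handed the job in at about 16.4 s: the pellet is seated flat in the cell, the tray was pushed home to its stop, then the start key was pressed right down and released, and the other things were left where they were.

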